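Set the charging station's programme and start it

ROBOT

A 6-joint arm with a two-finger parallel gripper is mounted at the origin on the work surface. World frame = base frame: x ahead of the robot, y to its left, z up, the work surface at z = 0. Lengths are in mm, angles in rad, forces in N, time in s.
With the tool pointing down it reaches from about 375 to 900 mm from the base axis. Payload 3.1 kg.
Tool frame: the origin (TCP) lies on the centre line of the jaws, within the pads' length; the fingertips stand 14 mm ahead of it and the grasp point (between the pads) lies 5 mm behind it; z points along the fingers, y is the line along which they close (so a half turn about z gives the same grasp; the last joint's range is limited). The gripper opens to 87 mm and grips with 3 to 60 N. Pads are 19 mm wide; open, the fingers measure 117 mm over their backs; the gripper's body (75 mm by 190 mm) begins 51 mm behind the grasp point.
Start: joints at [1.107, 0.527, 1.433, -0, 1.181, -0.178], TCP at [175.563, 599.812, 236.548] pointing down, gripper open.
Joint ranges: [-3.08, 3.08], [-0.75, 2.2], [0.22, 2.44], [-1.43, 4.57], [0, 2.65], [-2.85, 2.85]. Speed limits (rad/s): [2.79, 2.79, 3.14, 3.14, 3.14, 3.14].

INTERFACE

Orientations are given as a unit quaternion [w, x, y, z].
In Python, from cell import * gives the robot as it stands. The module is installed in compiled form; this text tells all that it offers.
- The arm moves only by the tool step_arm, never from a script. Its arguments are lists of equal length, an entry for each row: "xyz": the shift along the tool's x, y, z in m, a list of three; "dr": the turn, a rotation vector about the tool's x, y, z in rad, a list of three; "claw": the opening, from -1 (shut) to 1 (fully open). A call has 1 to 20 rows; each row shifts and turns the commanded pose from where the row before left it, along the tool's axes as they then stand; what a row does not reach is not made up. A row lasts 1/10 s, in which the tool goes at most 50 mm and 8.59 degrees, less where a joint would pass 70% of its speed; a pose out of reach is approached as far as the arm can. A call is refused whole if a number of a shift passes 0.05 or a number of a turn 0.15, either way. A call with a gripper value outside its range is refused whole. The fingers move at their own pace and stop on an object; "grip_force" is the grip in N (left out, the last holds). Time passes only in rows, so rows that do not move let the fingers close. It gives the time, the measured TCP pose, the force and the opening at its end, in the units of the state.
- observe(): the state, without advancing time (a new reading comes with each control period).
- get_image(name): name is "scene" or "top" or "wrist"; returns the picture (420x560x3 uint8, red, green, blue); there is no depth.
- camera_params(name): a dict with "camera_matrix" (3x3 intrinsics, pixels), "position" and "orientation" of the camera in the world. Camera axes: x right, y down, z forward; pixel columns grow to the right and rows downward; lengths in mm; the calibration is good to about 2 mm. The wrist camera is an equidistant fisheye: a pixel r from the principal point sees the ray r / f radians off the axis. A picture is of the moment at which its call begins: read the wrist's pose just before it. camera_params takes no time and is no camera call; for the wrist camera it gives the pose at the moment of the call.
- close_job(): hands the job in, once; it reports no verdict.
Trained networks look in the newest picture that a camera, given by its name, has taken for a name from the list of things; names that differ only in an ending like _2 or _b are one class to them, and where a whole thing is asked for, a point or a joint stands for the part that bears it (a point fixed in the world has none). Each returns a list of dicts, best first, with "confidence" (0 to 1); they miss things now and then, are a little off and sometimes report something else, mostly with a low value. They report only what shows in the picture. A call takes as long as a camera call.
- search_frame(camera, thing): "bbox" ([left, top, right, bottom] in pixels, round what is visible of it).
- outline_of(camera, thing): "region" (420x560 bool, what is visible of it) and "bbox" ([left, top, right, bottom] in pixels, round what is visible of it).
- mark_of(camera, thing): "pixel" ([column, row] in pixels: a listed point, or the origin of a listed thing).
The state is a dict: "clock": time; "qpos": joint angles; "qd": joint speeds; "joint_efforts": joint torques, N m; "eef_pos": TCP position; "eef_rot": TCP orientation; "wrist_force": force on the tool from outside, world axes, zero at the start; "moment": the same for the moment, N m; "width": finger opening in mm.
Only numpy, scipy, OpenCV 4.12 (cv2) and the standard library are available. Lean on these libraries where they do the work, as an engineer would, in place of code of your own. Each camera call takes 0.05 s, during which the arm holds its last target. There are 200 camera calls.

TASK

On the power pack charging station, turn the rotary selector anticlockwise all the way back to its end stop, then clockwise exactly four clicks from there. Leave it resting in that click and only then throw the start lever fully over, away from the front of the case. Leave the other things on the bench where they are.

Things in the scene. Friction and masses are not known exactly. Their poses are not given: they have to be found in the camera images.
- charger: Fixed grey steel case, 300 x 300 mm in plan, flat top 110 mm above the bench. Origin: centre of its underside. Own x runs from its front (towards the robot) to its back, y to the left seen from the front, z up; yaw up to 0.4 rad either way. A black power pack docked on the top (own x 67 to 143 mm, 220 mm wide) stands 30 mm proud. Selector axis at own x -35, y -65 mm; lever at x -35, y +95 mm.
- selector (a joint): Angle (rad) of the rotary selector about its vertical axis: 0 at the anticlockwise end stop, growing clockwise seen from above. Seven detents 0.3927 (22.5 degrees) apart, 0 to 2.356 (clockwise stop). Nose points to the case's +y at 0, +x (back) at 1.571, 45 degrees beyond that at 2.356. A click takes about 0.07 N m; let go, it snaps to the nearer detent. Starts at any of clicks 2 to 6.
- selector_grip (a point): Point on the selector's axis at the height to grip, 152 mm above the bench. Black knob: a 72 mm disc (its top 126 mm above the bench) bearing an upright grip bar 64 mm long, 16 mm thick, its top 166 mm above the bench. The bar lies along this point's own x axis, which points to the nose end; the point turns with the selector.
- selector_nose (a point): Tip of the selector's low pointed nose, 50 mm from its axis, 128 mm above the bench; a white line runs along the nose and that end of the bar. Seven small round studs on the case's top, 64 mm from the axis, mark the detents; a small steel block stands just beside the stud of the anticlockwise end stop.
- start_lever (a joint): Angle in rad of the start lever: 0 leaning to the front of the case (own -x; off), 1.0 leaning to the back (own +x; on, its stop). It moves in the case's x-z plane, stays where it is left, and takes about 0.06 N m (about 1 N at the ball).
- start_lever_tip (a point): Centre of the black 26 mm ball on the end of the start lever, a 10 mm steel rod. The ball's centre is 85 mm from the lever's pivot, which lies 132 mm above the bench, so the ball is 207 mm above the bench at either stop (41 mm to front or back of the pivot), 217 mm midway. The pivot is on a dark block 70 x 50 mm, 25 mm high, on the case's top.
- spray_can: Bystander: upright spray can, 64 mm diameter, 190 mm tall. Origin: centre of its underside.
- bolt_jar: Bystander: jar with a steel lid, 72 mm diameter, 100 mm tall. Origin: centre of its underside.
- carton: Bystander: closed cardboard carton, 90 x 120 x 70 mm high. Origin: centre of its underside.
- wrench: Bystander: steel spanner lying flat, 190 mm long along its own x, 8 mm thick. Origin: middle of its underside.

How it is judged:
By the outcome, as a careful person would: the job done as asked, in the order asked, and still so for the second after the job is handed in, with the robot touching nothing.
It also fails if it takes over 67 s, if anything falls off the work surface, if the arm or the gripper's body presses on something with over 40 N, if the wrist force passes 120 N, or if a joint passes its speed limit or range.

## Working session

There is one attempt and no reset: what is moved stays moved. The work goes in short steps, Python scripts to look and compute and a tool call to move; the robot and the scene stay as the last step left them, time stands still between calls to the robot, and variables do not carry over. Pictures are saved under pics/ and viewed, on a budget of 10 in all, crops included, one or two more only if the job needs it, and the job is handed in when it is done.

Besides the shell and the picture viewer there is one more tool, called after "Call:" as name(argument=value, ...) on one line, values as JSON. step_arm: Moves the arm, as the interface text tells. Its arguments: {"type":"object","properties":{"xyz":{"type":"array","items":{"type":"array","items":{"type":"number"}}},"dr":{"type":"array","items":{"type":"array","items":{"type":"number"}}},"claw":{"type":"array","items":{"type":"number"}},"grip_force":{"type":"number"}},"required":["xyz","dr","claw"]}

```bash
mkdir -p pics
cat > h.py <<'E'
from cell import *
import numpy as np, cv2
from scipy.spatial.transform import Rotation as R
def rot(q): return R.from_quat([q[1],q[2],q[3],q[0]])
def ray(cam,px,p=None):
    p=p or camera_params(cam); K=np.array(p["camera_matrix"]);u=(px[0]-K[0,2])/K[0,0];v=(px[1]-K[1,2])/K[1,1]
    if cam=="wrist":
        r=np.hypot(u,v); d=np.array([u/r*np.sin(r),v/r*np.sin(r),np.cos(r)]) if r>1e-9 else np.array([0,0,1.])
    else: d=np.array([u,v,1.])
    return np.array(p["position"]),rot(p["orientation"]).apply(d/np.linalg.norm(d))
def atz(cam,px,z,p=None):
    o,d=ray(cam,px,p); return o+d*(z-o[2])/d[2]
def tri(obs):
    A=np.zeros((3,3));b=np.zeros(3)
    for o,d in obs:
        M=np.eye(3)-np.outer(d,d);A+=M;b+=M@o
    return np.linalg.solve(A,b)
def save(cam,name):
    im=get_image(cam); cv2.imwrite("pics/"+name,im[:,:,::-1]); return im
E
python3 - <<'E'
from h import *
print(observe())
for c in("scene","top","wrist"):
    im=save(c,c+"1.png"); p=camera_params(c); print(c,p)
    for t in("charger","selector_grip","selector_nose","start_lever_tip","spray_can","bolt_jar","carton"):
        m=mark_of(c,t)
        zs=dict(charger=0,selector_grip=152,selector_nose=128,start_lever_tip=207).get(t,0)
        for k in m[:1]: print(t,np.round(k["pixel"]),round(k["confidence"],2),np.round(atz(c,k["pixel"],zs,p)))
a=cv2.imread("pics/scene1.png");b=cv2.imread("pics/top1.png")
cv2.imwrite("pics/both.png",cv2.resize(np.vstack([a,b]),(0,0),fx=.71,fy=.71))
E
```

```text
{'clock': 0.0, 'qpos': array([ 1.10749064e+00,  5.28479285e-01,  1.43391560e+00, -1.22144275e-05,
        1.18138716e+00, -1.78518474e-01]), 'qd': array([-0.00038406,  0.00172549,  0.00042619,  0.00055987, -0.00049238,
       -0.00107388]), 'joint_efforts': array([ 1.22717365e-04, -4.40046358e+01, -1.76588881e+01,  6.32461673e-02,
        5.81334648e-02, -1.62320016e-04]), 'eef_pos': array([175.25958661, 599.18504081, 235.55931459]), 'eef_rot': array([-3.39942354e-04,  1.41910514e-01,  9.89878885e-01, -1.04058841e-03]), 'wrist_force': array([ 0.38576339, -0.05994196,  0.61802145]), 'moment': array([0.01958964, 0.02094146, 0.00540777]), 'width': 87.15921013154346}
scene {'camera_matrix': array([[518.53393751,   0.        , 280.2289589 ],
       [  0.        , 518.53393751, 204.95512401],
       [  0.        ,   0.        ,   1.        ]]), 'position': array([1068.02086099, -977.59532687,  988.71984923]), 'orientation': array([-0.44789655,  0.85350573,  0.2361865 , -0.12301457])}
charger [315. 273.] 0.76 [592.  11.   0.]
selector_grip [294. 232.] 0.63 [545. -27. 152.]
selector_nose [31
[... 469 characters left out ...]
n': array([ 0.02515354, -0.70421358,  0.70913353, -0.0240869 ])}
charger [290. 172.] 0.75 [598.  17.   0.]
selector_grip [305. 181.] 0.97 [544. -30. 152.]
selector_nose [303. 165.] 0.58 [599. -24. 128.]
start_lever_tip [254. 171.] 0.58 [567. 126. 207.]
spray_can [406. 164.] 0.66 [ 623. -394.    0.]
bolt_jar [418. 216.] 0.82 [ 437. -432.    0.]
carton [145. 198.] 0.58 [509. 529.   0.]
wrist {'camera_matrix': array([[325.1922621 ,   0.        , 277.80039098],
       [  0.        , 325.1922621 , 211.34756742],
       [  0.        ,   0.        ,   1.        ]]), 'position': array([112.38228841, 618.81343891, 384.33048968]), 'orientation': array([0.0989652 , 0.7942197 , 0.59494452, 0.07390522])}
```

View pics/top1.png

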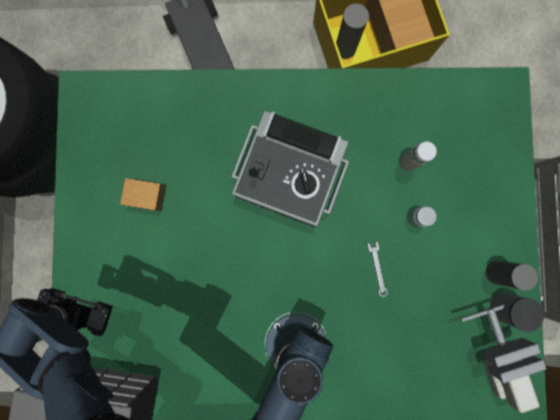

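View pics/scene1.png

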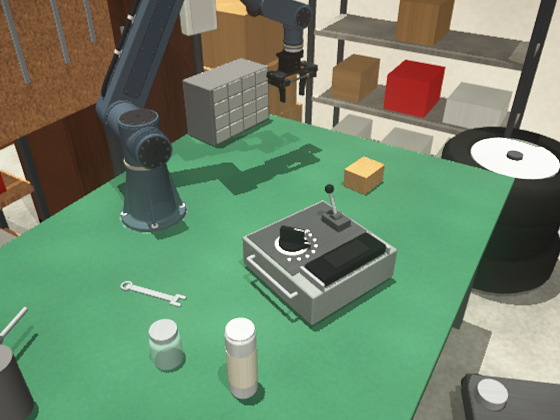

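The top view shows the case near (290,172), with the knob at (305,181), its nose to the back, and the lever at (256,172). The case is yawed about -0.36. The scene view agrees. I'll move over the selector and turn the tool towards the final grip heading.

Call:
step_arm(xyz=[[0, 0, -0.05], [0, 0, -0.05], [-0.0355, -0.0333, 0], [-0.0355, -0.0333, 0], [-0.0355, -0.0333, 0], [-0.0355, -0.0333, 0], [-0.0355, -0.0333, 0], [-0.0355, -0.0333, 0], [-0.0355, -0.0333, 0], [-0.0355, -0.0333, 0], [-0.0355, -0.0333, 0], [-0.0355, -0.0333, 0], [-0.0355, -0.0333, 0], [-0.0355, -0.0333, 0], [-0.0355, -0.0333, 0], [-0.0355, -0.0333, 0], [-0.0355, -0.0333, 0], [0, 0, 0]], dr=[[0, 0, 0], [0, 0, 0], [0, 0, 0], [0, 0, 0], [0, 0, 0], [0, 0, 0], [0, 0, 0], [0, 0, 0], [0, 0, 0], [0, 0, 0], [0, 0, 0], [0, 0, 0], [0, 0, 0], [0, 0, 0], [0, 0, 0], [0, 0, 0], [0, 0, 0], [0, 0, 0]], claw=[1, 1, 1, 1, 1, 1, 1, 1, 1, 1, 1, 1, 1, 1, 1, 1, 1, 1])

```text
clock: 3.0
eef_pos: [549.7, -34.8, 336.4]
eef_rot: [0.002, 0.145, 0.989, -0.001]
wrist_force: [-0.1, -0.3, -0.5]
width: 87.1
```

Call:
step_arm(xyz=[[0, 0, 0], [0, 0, 0], [0, 0, 0], [0, 0, 0], [0, 0, 0], [0, 0, 0], [0, 0, 0], [0, 0, 0], [0, 0, 0], [0, 0, 0], [0, 0, 0], [0, 0, 0], [0, 0, 0], [0, 0, 0], [0, 0, 0], [0, 0, 0], [0, 0, 0], [0, 0, 0], [0, 0, 0], [0, 0, 0]], dr=[[0, 0, 0.147], [0, 0, 0.147], [0, 0, 0.147], [0, 0, 0.147], [0, 0, 0.147], [0, 0, 0.147], [0, 0, 0.147], [0, 0, 0.147], [0, 0, 0.147], [0, 0, 0.147], [0, 0, 0.147], [0, 0, 0.147], [0, 0, 0.147], [0, 0, 0.147], [0, 0, 0.147], [0, 0, 0.147], [0, 0, 0.147], [0, 0, 0.147], [0, 0, 0.147], [0, 0, 0]], claw=[1, 1, 1, 1, 1, 1, 1, 1, 1, 1, 1, 1, 1, 1, 1, 1, 1, 1, 1, 1])

```text
clock: 5.0
eef_pos: [545.9, -28.6, 336.6]
eef_rot: [-0.0, 0.999, 0.032, -0.0]
wrist_force: [1.3, -0.4, 0.7]
width: 86.9
```

Run:
```python
from h import *
s=observe(); print(s["clock"],s["eef_pos"],rot(s["eef_rot"]).as_matrix().round(3),s["qpos"].round(2))
for c in("wrist","scene","top"):
    im=save(c,c+"2.png"); p=camera_params(c)
    if c=="wrist": print(p["position"],rot(p["orientation"]).as_matrix().round(2))
    for t in("charger","selector_grip","selector_nose","start_lever_tip"):
        zs=dict(charger=0,selector_grip=152,selector_nose=128,start_lever_tip=207).get(t,0)
        for k in mark_of(c,t)[:2]: print(c,t,np.round(k["pixel"],1),round(k["confidence"],2),np.round(atz(c,k["pixel"],zs,p),1))
```

```text
5.0 [545.88940359 -28.56560331 336.59232526] [[ 0.998  0.064 -0.   ]
 [ 0.064 -0.998  0.   ]
 [-0.    -0.    -1.   ]] [-0.26  0.32  1.5   0.    1.33  1.25]
[612.97484041 -23.89144429 484.33601766] [[ 0.07 -0.97 -0.24]
 [-1.   -0.06 -0.02]
 [ 0.    0.24 -0.97]]
wrist charger [248.5 139.6] 0.62 [597.5  18.4   0. ]
wrist selector_grip [280.  202.7] 0.71 [538.7 -31.3 152. ]
wrist selector_nose [270.7 154.4] 0.82 [586.8 -18.  128. ]
wrist start_lever_tip [114.  180.4] 0.87 [562.8 127.1 207. ]
wrist start_lever_tip [  3.6 184.9] 0.67 [553.3 286.2 207. ]
scene charger [316.9 271.3] 0.67 [593.4  21.1   0. ]
scene selector_grip [294.7 232.7] 0.9 [546.3 -28.5 152. ]
scene selector_nose [311.7 243.2] 0.58 [592.1 -17.6 128. ]
scene start_lever_tip [330.2 186.5] 0.62 [561.5 143.7 207. ]
top charger [288.4 172.2] 0.68 [595.7  21.6   0. ]
top selector_grip [306.5 182.4] 0.86 [538.7 -33.7 152. ]
top selector_nose [300.  166.9] 0.53 [592.3 -14.7 128. ]
top start_lever_tip [253.7 171. ] 0.37 [567.2 128.2 207. ]
```

View pics/wrist2.png

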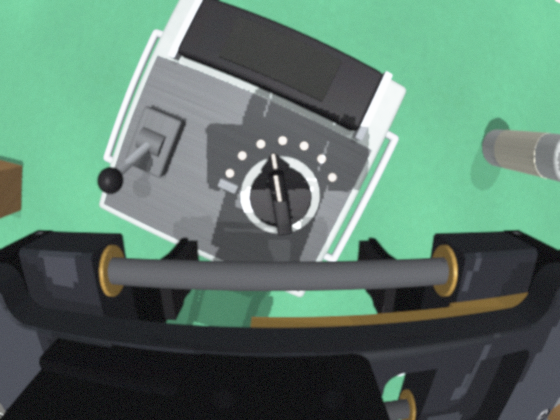

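The wrist view shows all seven studs, from (230,174) to (332,177), with the stop block at (227,187). The nose tip is at (274,157) and the lever ball at (110,180). I'll fit the axis and yaw to the studs.

```bash
cat >> h.py <<'E'
def studs(im,guess,z=112,p=None):
    g=cv2.cvtColor(im,cv2.COLOR_RGB2GRAY).astype(float); P=[]
    for u,v in guess:
        w=g[v-5:v+6,u-5:u+6]; w=np.clip(w-np.percentile(w,60)-25,0,None); yy,xx=np.mgrid[-5:6,-5:6]
        P.append(atz("wrist",(u+(w*xx).sum()/w.sum(),v+(w*yy).sum()/w.sum()),z,p)[:2])
    P=np.array(P); a=np.arange(7)*.3927; T=64*np.c_[np.sin(a),np.cos(a)]  # own frame: +y at 0, towards +x
    Pc=P-P.mean(0);Tc=T-T.mean(0); psi=np.arctan2((Tc[:,0]*Pc[:,1]-Tc[:,1]*Pc[:,0]).sum(),(Tc*Pc).sum())
    Q=lambda s:np.array([[np.cos(s),-np.sin(s)],[np.sin(s),np.cos(s)]])
    c=P.mean(0)-Q(psi)@T.mean(0); res=P-(c+T@Q(psi).T)
    print("axis",c.round(1),"psi",psi.round(4),"scale",(np.linalg.norm(Pc)/np.linalg.norm(Tc)).round(3),"res",np.abs(res).max().round(1))
    return c,psi,Q(psi)
E
python3 - <<'E'
from h import *
im=cv2.imread("pics/wrist2.png")[:,:,::-1]; p=camera_params("wrist")
c,psi,Q=studs(im,[(230,174),(242,156),(261,144),(282,140),(304,146),(321,158),(332,177)],112,p)
L=c+Q@[0,160]; print("lever pivot",L,"tip",L+Q@[-41,0],"centre",c+Q@[35,65])
n=atz("wrist",(274,156),128,p)[:2]-c; h=np.arctan2(n[1],n[0]); print("nose r",np.hypot(*n),"theta",psi+np.pi/2-h, (psi+np.pi/2-h)/.3927)
print("ball",atz("wrist",(110,180),207,p))
g=atz("wrist",(281,203),160,p);print(g)
E
```

```text
axis [539.1 -32. ] psi -0.3706 scale 1.01 res 0.7
lever pivot [597.0207883 117.1495593] tip [558.80354354 131.99685544] centre [595.24299398  15.9228857 ]
nose r 47.5530552393167 theta 0.9975975128693808 2.540355265773824
ball [563.92311818 130.89283863 207.        ]
[540.6691294  -32.71392392 160.        ]
```

Run:
```python
from h import *
im=cv2.imread("pics/wrist2.png"); p=camera_params("wrist")
cv2.imwrite("pics/crop.png",cv2.resize(im[130:240,210:350],(0,0),fx=5,fy=5,interpolation=cv2.INTER_CUBIC))
# project predicted nose/bar end px for clicks 2,3
def proj(X):
    v=rot(p["orientation"]).inv().apply(np.array(X)-p["position"]);K=p["camera_matrix"];r=np.hypot(v[0],v[1]);t=np.arctan2(r,v[2]);return np.array([K[0,2]+K[0,0]*t*v[0]/r,K[1,2]+K[1,1]*t*v[1]/r])
for k in(2,2.5,3):
    h=-.3706+np.pi/2-k*.3927;d=np.array([np.cos(h),np.sin(h)]);c=np.array([539.1,-32])
    print(k,[((proj([*(c+r*d),z])-[210,130])*5).round() for r,z in((50,128),(32,166),(-32,166))])
```

```text
2 [array([272., 131.]), array([296., 231.]), array([404., 521.])]
2.5 [array([315., 119.]), array([326., 223.]), array([375., 528.])]
3 [array([360., 117.]), array([358., 221.]), array([344., 530.])]
```

View pics/crop.png

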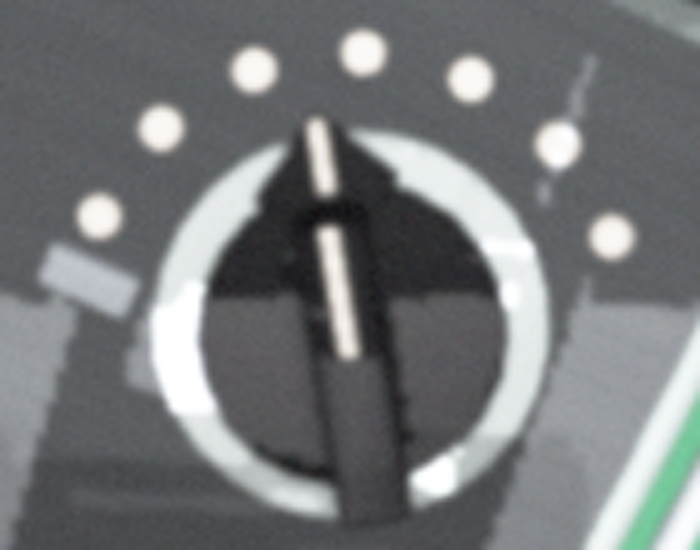

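The bar and nose point midway between studs 2 and 3, so the end stop will be the reference. I'll go down and grip the bar.

Call:
step_arm(xyz=[[0, 0, 0], [0, 0, 0], [-0.0075, 0.0018, 0], [0, 0, 0.045], [0, 0, 0.045], [0, 0, 0.04], [0, 0, 0.03], [0, 0, 0.02], [0, 0, 0.01], [0, 0, 0]], dr=[[0, 0, -0.08], [0, 0, -0.075], [0, 0, 0], [0, 0, 0], [0, 0, 0], [0, 0, 0], [0, 0, 0], [0, 0, 0], [0, 0, 0], [0, 0, 0]], claw=[1, 1, 1, 1, 1, 1, 1, 1, 1, 1], grip_force=20)

```text
clock: 6.75
eef_pos: [538.4, -32.6, 145.5]
eef_rot: [-0.0, 0.994, 0.109, -0.001]
wrist_force: [-0.9, 0.1, -1.0]
width: 87.1
```

Call:
step_arm(xyz=[[0, 0, 0], [0, 0, 0], [0, 0, 0], [0, 0, 0], [0, 0, 0], [0, 0, 0], [0, 0, 0], [0, 0, 0], [0, 0, 0], [0, 0, 0]], dr=[[0, 0, 0], [0, 0, 0], [0, 0, 0], [0, 0, 0], [0, 0, 0], [0, 0, 0], [0, 0, 0], [0, 0, 0], [0, 0, 0], [0, 0, 0]], claw=[-1, -1, -1, -1, -1, -1, -1, -1, -1, -1], grip_force=20)

```text
clock: 7.75
eef_pos: [539.0, -31.3, 146.5]
eef_rot: [-0.002, 0.994, 0.108, -0.0]
wrist_force: [2.1, 1.0, 1.0]
width: 15.8
```

```bash
cat > st.py <<'E'
from h import *
s=observe();M=rot(s["eef_rot"]).as_matrix();hx=np.arctan2(M[1,0],M[0,0])
print("t",round(s["clock"],2),s["eef_pos"].round(1),"w",round(s["width"],1),"F",s["wrist_force"].round(1),"M",s["moment"].round(3),"hx",hx.round(3),"clicks",((-.3706+np.pi/2-hx)/.3927).round(2),"q6",s["qpos"][5].round(2))
E
python3 st.py
```

```text
t 7.75 [539.  -31.3 146.5] w 15.8 F [2.1 1.  1. ] M [-0.261 -0.084 -0.025] hx 0.217 clicks 2.5 q6 1.08
```

Call:
step_arm(xyz=[[0, 0, 0], [0, 0, 0], [0, 0, 0], [0, 0, 0], [0, 0, 0], [0, 0, 0], [0, 0, 0], [0, 0, 0], [0, 0, 0], [0, 0, 0]], dr=[[0, 0, -0.09], [0, 0, -0.09], [0, 0, -0.09], [0, 0, -0.09], [0, 0, -0.09], [0, 0, -0.09], [0, 0, -0.09], [0, 0, -0.09], [0, 0, -0.09], [0, 0, 0]], claw=[-1, -1, -1, -1, -1, -1, -1, -1, -1, -1])

```text
clock: 8.75
eef_pos: [538.7, -30.8, 146.5]
eef_rot: [-0.002, 0.87, 0.492, 0.0]
wrist_force: [-1.3, 4.5, 1.7]
width: 16.0
```

```bash
python3 st.py
```

```text
t 8.75 [538.7 -30.8 146.5] w 16.0 F [-1.3  4.5  1.7] M [ 0.763  0.107 -0.023] hx 1.029 clicks 0.43 q6 0.27
```

Call:
step_arm(xyz=[[0, 0, 0], [0, 0, 0], [0, 0, 0], [0, 0, 0]], dr=[[0, 0, -0.04], [0, 0, -0.04], [0, 0, -0.04], [0, 0, 0]], claw=[-1, -1, -1, -1])

```text
clock: 9.15
eef_pos: [538.6, -30.7, 146.5]
eef_rot: [-0.002, 0.84, 0.543, 0.0]
wrist_force: [-0.4, 5.1, 1.6]
width: 15.9
```

```bash
python3 st.py
```

```text
t 9.15 [538.6 -30.7 146.5] w 15.9 F [-0.4  5.1  1.6] M [ 0.769  0.126 -0.005] hx 1.149 clicks 0.13 q6 0.15
```

Call:
step_arm(xyz=[[0, 0, 0], [0, 0, 0], [0, 0, 0]], dr=[[0, 0, -0.03], [0, 0, -0.03], [0, 0, 0]], claw=[-1, -1, -1])

```text
clock: 9.45
eef_pos: [538.5, -30.7, 146.5]
eef_rot: [-0.002, 0.823, 0.568, 0.0]
wrist_force: [-0.4, 5.4, 2.0]
width: 15.5
```

```bash
python3 st.py
```

```text
t 9.45 [538.5 -30.7 146.5] w 15.5 F [-0.4  5.4  2. ] M [ 0.695  0.162 -0.295] hx 1.207 clicks -0.02 q6 0.1
```

Call:
step_arm(xyz=[[0, 0, 0], [0, 0, 0], [0, 0, 0]], dr=[[0, 0, -0.04], [0, 0, -0.04], [0, 0, 0]], claw=[-1, -1, -1])

```text
clock: 9.75
eef_pos: [538.3, -31.2, 146.4]
eef_rot: [-0.002, 0.8, 0.6, 0.0]
wrist_force: [-1.9, 4.7, 2.0]
width: 16.7
```

```bash
python3 st.py
```

```text
t 9.75 [538.3 -31.2 146.4] w 16.7 F [-1.9  4.7  2. ] M [ 0.708  0.312 -0.4  ] hx 1.287 clicks -0.22 q6 0.02
```

The moment jumped from 0.0 to -0.4 N m at hx ≈ 1.20, which is where the stud fit puts the end stop. Now clockwise four clicks (1.571), to hx ≈ -0.37.

Call:
step_arm(xyz=[[0, 0, 0], [0, 0, 0], [0, 0, 0], [0, 0, 0], [0, 0, 0], [0, 0, 0], [0, 0, 0], [0, 0, 0], [0, 0, 0], [0, 0, 0], [0, 0, 0], [0, 0, 0], [0, 0, 0], [0, 0, 0], [0, 0, 0], [0, 0, 0], [0, 0, 0], [0, 0, 0]], dr=[[0, 0, 0.1], [0, 0, 0.1], [0, 0, 0.1], [0, 0, 0.1], [0, 0, 0.1], [0, 0, 0.1], [0, 0, 0.1], [0, 0, 0.1], [0, 0, 0.1], [0, 0, 0.1], [0, 0, 0.1], [0, 0, 0.1], [0, 0, 0.1], [0, 0, 0.1], [0, 0, 0.1], [0, 0, 0.1], [0, 0, 0.05], [0, 0, 0]], claw=[-1, -1, -1, -1, -1, -1, -1, -1, -1, -1, -1, -1, -1, -1, -1, -1, -1, -1])

```text
clock: 11.55
eef_pos: [538.1, -31.5, 146.4]
eef_rot: [-0.001, 0.984, -0.18, -0.001]
wrist_force: [-1.9, 4.5, 3.4]
width: 15.7
```

```bash
python3 st.py
```

```text
t 11.55 [538.1 -31.5 146.4] w 15.7 F [-1.9  4.5  3.4] M [0.763 0.527 0.011] hx -0.362 clicks 3.98 q6 1.67
```

Call:
step_arm(xyz=[[0, 0, 0], [0, 0, 0], [0, 0, 0], [0, 0, 0], [0, 0, 0], [0, 0, 0], [0, 0, -0.03], [0, 0, -0.05], [0, 0, -0.05], [0, 0, -0.05], [0, 0, 0], [0, 0, 0]], dr=[[0, 0, 0], [0, 0, 0], [0, 0, 0], [0, 0, 0], [0, 0, 0], [0, 0, 0], [0, 0, 0], [0, 0, 0], [0, 0, 0], [0, 0, 0], [0, 0, 0], [0, 0, 0]], claw=[1, 1, 1, 1, 1, 1, 1, 1, 1, 1, 1, 1])

```text
clock: 12.75
eef_pos: [539.7, -32.7, 327.9]
eef_rot: [0.0, 0.984, -0.18, 0.002]
wrist_force: [-0.7, 0.1, -0.5]
width: 86.7
```

```bash
python3 st.py
python3 - <<'E'
from h import *
p=camera_params("wrist"); im=save("wrist","wrist3.png")
for t in("selector_grip","selector_nose","start_lever_tip"):
    zs=dict(selector_grip=152,selector_nose=128,start_lever_tip=207)[t]
    for k in mark_of("wrist",t)[:1]: print(t,np.round(k["pixel"],1),round(k["confidence"],2),np.round(atz("wrist",k["pixel"],zs,p),1))
E
```

```text
t 12.75 [539.7 -32.7 327.9] w 86.7 F [-0.7  0.1 -0.5] M [0.002 0.189 0.019] hx -0.361 clicks 3.98 q6 1.66
selector_grip [280.6 199.2] 0.96 [537.7 -34.5 152. ]
selector_nose [277.1 149.3] 0.65 [585.2 -48.6 128. ]
```

View pics/wrist3.png

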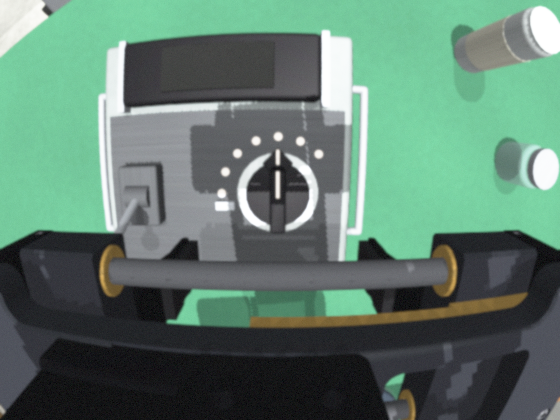

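The nose tip (278,152) now lies on the fifth stud (278,136), which is click 4, with the bar along the case's x. The lever is still to the front. I'll move in front of it with the jaws shut.

Call:
step_arm(xyz=[[-0.021, -0.04, 0], [-0.021, -0.04, 0], [-0.021, -0.04, 0], [-0.022, -0.041, 0], [0, 0, 0], [0, 0, 0], [0, 0, 0.045], [0, 0, 0.04], [0, 0, 0.025], [0, 0, 0.014], [0, 0, 0]], dr=[[0, 0, 0], [0, 0, 0], [0, 0, 0], [0, 0, 0], [0, 0, 0], [0, 0, 0], [0, 0, 0], [0, 0, 0], [0, 0, 0], [0, 0, 0], [0, 0, 0]], claw=[-1, -1, -1, -1, -1, -1, -1, -1, -1, -1, -1])

```text
clock: 14.05
eef_pos: [515.1, 146.2, 199.6]
eef_rot: [0.001, 0.984, -0.181, -0.003]
wrist_force: [0.1, -0.4, 0.3]
width: 7.0
```

```bash
python3 st.py
python3 - <<'E'
from h import *
p=camera_params("wrist"); im=save("wrist","wrist4.png")
for k in mark_of("wrist","start_lever_tip")[:2]:
    X=atz("wrist",k["pixel"],207,p)[:2]; e=np.array([np.cos(-.3706),np.sin(-.3706)]); d=X-[597,117.1]
    print(k["pixel"],k["confidence"],X,"own",d@e,d@[-e[1],e[0]])
E
```

```text
t 14.05 [515.1 146.2 199.6] w 7.0 F [ 0.1 -0.4  0.3] M [-0.077  0.218 -0.011] hx -0.364 clicks 3.98 q6 2.0
[271.7, 168.0] 0.69 [563.96136324 130.9274286 ] own -35.80359628211066 0.9229269050060693
```

View pics/wrist4.png

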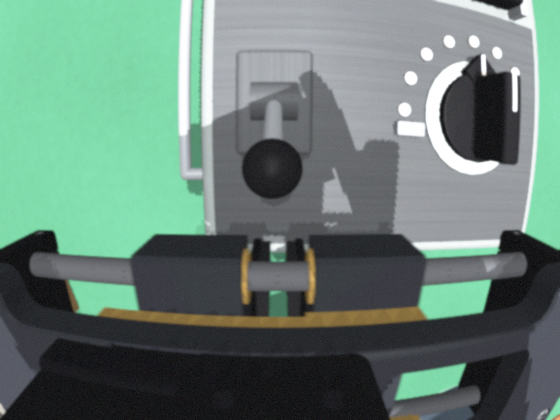

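The ball (272,168) is straight ahead of the closed fingers. I'll push along tool x.

Call:
step_arm(xyz=[[0.015, 0, 0], [0.015, 0, 0], [0.015, 0, 0], [0.015, 0, 0], [0.015, 0, 0], [0.015, 0, 0], [0.005, 0, 0], [0, 0, 0]], dr=[[0, 0, 0], [0, 0, 0], [0, 0, 0], [0, 0, 0], [0, 0, 0], [0, 0, 0], [0, 0, 0], [0, 0, 0]], claw=[-1, -1, -1, -1, -1, -1, -1, -1])

```text
clock: 14.95
eef_pos: [607.3, 113.8, 203.3]
eef_rot: [-0.0, 0.984, -0.18, 0.001]
wrist_force: [-0.2, -0.5, 0.1]
width: 0.4
```

```bash
python3 st.py
```

```text
t 14.95 [607.3 113.8 203.3] w 0.4 F [-0.2 -0.5  0.1] M [-0.028  0.205 -0.026] hx -0.362 clicks 3.98 q6 1.94
```

Call:
step_arm(xyz=[[0.005, 0, 0], [0.005, 0, 0], [0, 0, 0]], dr=[[0, 0, 0], [0, 0, 0], [0, 0, 0]], claw=[-1, -1, -1])

```text
clock: 15.25
eef_pos: [612.0, 112.0, 202.4]
eef_rot: [-0.0, 0.984, -0.18, -0.004]
wrist_force: [-5.6, 1.2, 4.1]
width: 0.8
```

```bash
python3 st.py
```

```text
t 15.25 [612.  112.  202.4] w 0.8 F [-5.6  1.2  4.1] M [0.351 1.283 0.028] hx -0.361 clicks 3.98 q6 1.93
```

Call:
step_arm(xyz=[[0.004, 0, 0], [0.004, 0, 0], [0, 0, 0]], dr=[[0, 0, 0], [0, 0, 0], [0, 0, 0]], claw=[-1, -1, -1])

```text
clock: 15.55
eef_pos: [612.9, 111.6, 202.1]
eef_rot: [-0.001, 0.984, -0.179, -0.011]
wrist_force: [-17.3, 5.5, 12.1]
width: 0.3
```

```bash
python3 st.py
python3 - <<'E'
from h import *
for c in("scene","wrist"):
    p=camera_params(c);save(c,c+"5.png")
    for k in mark_of(c,"start_lever_tip")[:1]:
        X=atz(c,k["pixel"],207,p)[:2]; e=np.array([np.cos(-.3706),np.sin(-.3706)]); d=X-[597,117.1]
        print(c,k["pixel"],k["confidence"],X,"own",d@e,d@[-e[1],e[0]])
E
```

```text
t 15.55 [612.9 111.6 202.1] w 0.3 F [-17.3   5.5  12.1] M [ 1.143  3.181 -0.01 ] hx -0.361 clicks 3.97 q6 1.93
scene [347.1, 200.8] 0.62 [632.09756277 103.12325552] own 37.77682067517566 -0.31641472107287605
wrist [280.2, 225.7] 0.75 [635.62885936 102.36278938] own 41.343799925387465 0.2536935273123893
```

Firmly against the stop, with the ball at own x ≈ +41. I'll back off, rise, and check from above the selector.

Call:
step_arm(xyz=[[-0.02, 0, 0], [-0.04, 0, 0], [-0.04, 0, 0], [0, 0, -0.045], [0, 0, -0.045], [0, 0, -0.04], [0.035, 0.03, 0], [0.035, 0.03, 0], [0, 0.03, 0], [0, 0, 0], [0, 0, 0]], dr=[[0, 0, 0], [0, 0, 0], [0, 0, 0], [0, 0, 0], [0, 0, 0], [0, 0, 0], [0, 0, 0], [0, 0, 0], [0, 0, 0], [0, 0, 0], [0, 0, 0]], claw=[-1, -1, -1, -1, -1, -1, -1, -1, -1, -1, -1])

```text
clock: 16.85
eef_pos: [562.6, 34.2, 332.8]
eef_rot: [-0.0, 0.984, -0.18, 0.0]
wrist_force: [-0.9, 0.9, -0.2]
width: 0.5
```

```bash
python3 st.py
python3 - <<'E'
from h import *
save("wrist","wrist6.png");p=camera_params("wrist")
for t,z in(("start_lever_tip",207),("selector_nose",128),("selector_grip",152)):
  for k in mark_of("wrist",t)[:1]:
    X=atz("wrist",k["pixel"],z,p)[:2]; e=np.array([np.cos(-.3706),np.sin(-.3706)]); d=X-([597,117.1] if z==207 else [539.1,-32])
    print(t,k["pixel"],k["confidence"],X,"own",d@e,d@[-e[1],e[0]])
E
```

```text
t 16.85 [562.6  34.2 332.8] w 0.5 F [-0.9  0.9 -0.2] M [ 0.014  0.189 -0.015] hx -0.363 clicks 3.98 q6 1.8
start_lever_tip [175.8, 162.1] 0.68 [633.72242583 103.48352319] own 39.1608922575607 0.6078788436840685
selector_nose [340.8, 146.7] 0.81 [586.19676769 -46.88099687] own 49.28889946923092 3.186531589650895
selector_grip [345.9, 195.3] 0.88 [539.11226888 -31.6519508 ] own -0.11461868552152915 0.32886369540843363
```

View pics/wrist6.png

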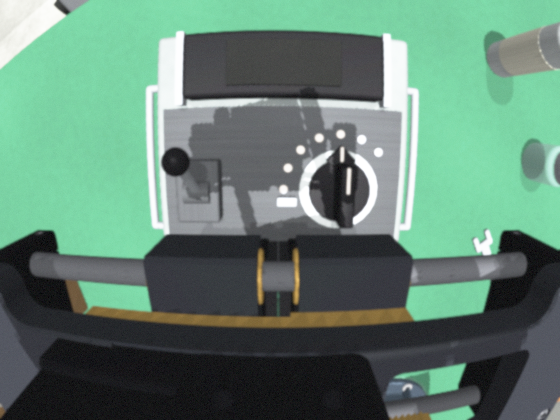

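The ball (176,162) leans to the back, and the nose (341,148) lies at the fifth stud (341,134). Nothing is being touched, so I'm handing in.

```bash
python3 -c "
from cell import *
print(close_job())"
```

```text
the job is handed in; nothing more can be done
None
```

I turned the selector anticlockwise to its end stop, then clockwise four clicks and let go of it. Only after that did I push the start lever over to the back, then clear the arm and hand the job in at about 17 s of the 67 s allowed.

- **End stop:** the moment on the wrist rose from about 0 to -0.4 N m at the angle where the stud fit puts click 0.
- **Selector:** the last picture shows the nose on the fifth stud, which is click 4. The measured nose is about 0.06 rad from that click, well within a half click.
- **Lever:** the push force rose to about 18 N horizontally at the back stop. After the arm backed off, the ball measured 39 mm behind the pivot, against the expected 41 mm.
- **Contact:** after the arm was clear, the wrist force was near zero.
- **Other objects:** I went near none of them, but I did not measure their positions again at the end.

**One disagreement:** at the start the nose looked midway between clicks 2 and 3, although the task says it starts on a click. I therefore counted from the end stop, so the final setting does not depend on it.

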